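# Press the cap into a lens housing with the pedal press

## Robot

A 6-joint arm with a two-finger parallel gripper is mounted at the origin on the work surface. World frame = base frame: x ahead of the robot, y to its left, z up, the work surface at z = 0. Lengths are in m, angles in rad, forces in N, time in s.
With the tool pointing down it reaches from about 0.35 to 0.975 m from the base axis. Payload 4.9 kg.
Tool frame: the origin (TCP) lies on the mounting face of the last link; the fingertips stand 173 mm ahead of it and the grasp point (between the pads) lies 155 mm ahead of it; z points along the fingers, y is the direction in which the jaws open and shut (so a half turn about z gives the same grasp; the last joint's range is limited). The gripper opens to 85 mm and grips with 20 to 120 N. Pads are 22 mm wide; open, the fingers measure 114 mm over their backs; the gripper's body (76 mm by 85 mm) begins 54 mm behind the grasp point. The pads swing forward as they close: fully open they stand 13 mm farther back than shut.
Start: joints at [1.191, 0.053, 1.613, -0, 1.476, -0.119], TCP at [0.161, 0.604, 0.405] pointing down, gripper open.
Joint ranges: [-3.01, 3.01], [-1.01, 2.22], [0.06, 2.58], [-1.02, 4.17], [0.09, 2.62], [-3.14, 3.14]. Speed limits (rad/s): [2.57, 2.57, 3.14, 3.14, 3.14, 3.14].

## Interface

Orientations are given as a unit quaternion [w, x, y, z].
In Python, from plant import manip gives the robot as it stands.
- The arm moves only by the tool play_rows, never from a script. Its argument "increments" is a list of rows, each an object with "offset": the shift along the tool's x, y, z in mm, a list of three; "twist": the turn about the tool's z in rad; "grip": the opening, from 0 (shut) to 1 (fully open). In form: [{"offset": [dx, dy, dz], "twist": twist, "grip": grip}, ...]. A call has 1 to 5 rows; each row is the pose to reach, as a shift and turn from the pose commanded when the call began, along the tool's axes at that moment; what a row does not reach only later rows make up. A row lasts 1/12 s, in which the tool goes at most 41.7 mm and 7.16 degrees, less where a joint would pass 70% of its speed; a pose out of reach is approached as far as the arm can. A call with a gripper value outside its range is refused whole. The fingers move at their own pace and stop on an object; the grip force is fixed at half the most. Time passes only in rows, so rows that repeat a pose let the fingers close. It gives the time, the measured TCP pose, the force and the opening at its end, in the units of the state.
- manip.state(): the state, without advancing time (a new reading comes with each control period).
- manip.grab_frame(name): name is "scene" or "top" or "wrist"; returns the picture (400x640x3 uint8, blue, green, red); there is no depth.
- manip.get_calibration(name): a dict with "fx", "fy", "cx", "cy" (pixels), "T" (4x4, takes a point from camera to world coordinates). Camera axes: x right, y down, z forward; pixel columns grow to the right and rows downward; lengths in m; the calibration is good to about 2 mm. A picture is of the moment at which its call begins: read the wrist's pose just before it. get_calibration takes no time and is no camera call; for the wrist camera it gives the pose at the moment of the call.
- manip.job_done(): hands the job in, once; it reports no verdict.
Trained networks look in the newest picture that a camera, given by its name, has taken for a name from the list of things; names that differ only in an ending like _2 or _b are one class to them, and where a whole thing is asked for, a point or a joint stands for the part that bears it (a point fixed in the world has none). Each returns a list of dicts, best first, with "p" (0 to 1); they miss things now and then, are a little off and sometimes report something else, mostly with a low value. They report only what shows in the picture. A call takes as long as a camera call. They do not tell look-alikes from the thing itself.
- manip.boxes_of(query, camera): "xyz" ([x, y, z] in m, in the coordinates of the camera as it stood for that picture, good to about 4 mm: the middle of the surface that is visible of it).
- manip.tip_of(query, camera): "xyz" ([x, y, z] in m, in the coordinates of the camera as it stood for that picture, good to about 4 mm: a listed point, or the origin of a listed thing).
The state is a dict: "time": time; "joint_pos": joint angles; "joint_vel": joint speeds; "joint_efforts": joint torques, N m; "tool_pos": TCP position; "tool_rot": TCP orientation; "contact_force": force on the tool from outside, world axes, zero at the start; "ft_torque": the same for the moment, N m; "gripper_width": opening from 0.0 (shut) to 1.0 (fully open).
Only numpy, scipy, OpenCV 4.12 (cv2) and the standard library are available. Lean on these libraries where they do the work, as an engineer would, in place of code of your own. Each camera call takes 0.05 s, during which the arm holds its last target. There are 200 camera calls.

## Task

Set the carrier with the green lens housing into the channel of the pedal press, housing end first, and slide it under the press head until its nose rests against the yellow end stop; let go of it. Only then press the yellow pedal fully down to its stop so that the ram drives the black cap in, keep it down for about half a second, and let it come back up. Leave the carrier in place under the head and do not disturb the other things on the bench.

Things in the scene. Friction and masses are not known exactly. Their poses are not given: they have to be found in the camera images.
- press: Fixed white press, turned up to 0.2 rad. Origin on the table surface below the carrier's home origin; z up, +y = sliding direction, +x away from the robot. Steel bed: top 10 mm high, y -210 to 110. Channel between dark rails, inner faces x = -33 and 33, tops 22 high, from y -120; flared mouth y -160 to -120. Yellow end stop: face y 90, top 32 high. Pedal lies beyond the stop.
- ram_foot (a point): Centre of the steel ram's lower face (28 mm diameter) at press x 0, y 55; 78 mm above the table with the pedal up, 18.5 mm lower with it down. It hangs from the white overhanging head: y 30 to 80, x -25 to 110, underside 118 and top 183 mm above the table, column top 190, round knob on the head to 203.
- carrier: Loose carrier, about 0.37 kg. Aluminium base 180 x 60 x 12 mm; origin centre of underside, x along its length to the nose, z up. Green housing 60 x 52 x 34 mm on it, centred at x 55, top 46 high. Blue upright fin 40 (x) x 14 (y) mm at x -50, top 62 high: grip it across y. Home: origin over the press's origin, 10 mm above the table, carrier x along press +y, nose at the stop.
- fin_grip (a point): Point in the middle of the blue fin, carrier x = -50, 45 mm above the carrier's underside (17 mm below the fin's top).
- cap (a joint): Travel of the black cap (disc 36 mm diameter with a red centre, on top of the green housing, at carrier x = +55) in m: 0 = standing 12 mm proud, grows as it goes in, 0.009 = utmost. It stays where it is pushed and needs about 8 N. A full stroke of the press takes it to about 0.008.
- cap_top (a point): Centre of the cap's top face: 58 mm above the carrier's underside while raised.
- pedal (a joint): Angle of the yellow pedal with ribbed black rubber pad in rad: 0 = up, 0.35 = down at its stop. Hinge axis along press x at press y = 118 mm, 50 mm above the table. A spring returns it; pushing it at the pad takes about 4 N at the top and 10 to 15 N near the stop with a cap under the ram.
- pedal_pad (a point): Centre of the rubber pad's top face (pad 69 mm along press x by 74 mm), moves with the pedal: press y about 223 mm and 85 mm above the table when up (pad tilted 0.25 rad, outer edge high), about 47 mm above the table when down at the stop (outer edge 0.1 rad low).
- bottle: Bystander: red bottle with white cap, 52 mm diameter, 130 mm high; origin centre of underside. Stands behind the pedal.
- driver: Bystander: blue screwdriver 180 mm long lying on the table on the robot's side of the press; origin under its middle.
- barrel: Bystander: black lens barrel 100 mm long, 32 mm diameter, on a green block, 67 mm high; origin centre of underside.
- jar: Bystander: amber jar with black lid, 60 mm diameter, 70 mm high; origin centre of underside.
- flange: Bystander: aluminium flange, 70 mm diameter, 30 mm high; origin centre of underside.
Not all that is in view belongs to the job. What is shaped like the carrier but pink or purple is not meant.

How it is judged:
On the way, in this order (a step that is already met when the one before it is completed fails the run):
1. the carrier is home in the channel against the end stop, let go, with the cap still raised (horizontal distance between carrier and press below 0.007 m and height (world z) of carrier below 0.016 m and angle between carrier's own z axis and vertical below 0.06 rad and angle between the x axis of carrier and the y axis of press, either way round below 0.12 rad and y of cap_top in the frame of press above 0.03 m and value of joint cap below 0.002 m and value of joint pedal below 0.05 rad and contact force between the fingers and carrier below 0.5 N), for 0.2 s.
2. the pedal is held down at its stop with the carrier home, and the cap is driven in (horizontal distance between carrier and press below 0.007 m and height (world z) of carrier below 0.016 m and angle between carrier's own z axis and vertical below 0.06 rad and angle between the x axis of carrier and the y axis of press, either way round below 0.12 rad and y of cap_top in the frame of press above 0.03 m and value of joint pedal above 0.33 rad and value of joint cap above 0.0065 m), for 0.3 s.
At the end, for the whole second after the job is handed in: The carrier rests flat in the channel, nose towards the stop, within 7 mm of home and 0.12 rad of the channel's line; the cap is in by more than 6.5 mm; the pedal is back up (below 0.05 rad) (horizontal distance between carrier and press below 0.007 m and height (world z) of carrier below 0.016 m and angle between carrier's own z axis and vertical below 0.06 rad and angle between the x axis of carrier and the y axis of press, either way round below 0.12 rad and y of cap_top in the frame of press above 0.03 m and value of joint pedal below 0.05 rad and value of joint cap above 0.0065 m and linear speed of carrier below 0.02 m/s); the robot touches nothing.
It fails at once if the pedal is pressed more than half way while the carrier is not home under the ram (more than 12 mm off) (value of joint pedal above 0.18 rad and horizontal distance between carrier and press above 0.012 m).
It fails at once if another thing on the bench is knocked or shifted by more than 25 mm (distance of any of bottle, driver, barrel, jar, flange from where it was at the start of the episode above 0.025 m).
It also fails if it takes over 53 s, if anything falls off the work surface, if the arm or the gripper's body presses on something with over 40 N, if the wrist force passes 120 N, or if a joint passes its speed limit or range.

## Working session

There is one attempt and no reset: what is moved stays moved. The work goes in short steps, Python scripts to look and compute and a tool call to move; the robot and the scene stay as the last step left them, time stands still between calls to the robot, and variables do not carry over. Pictures are saved under pics/ and viewed, about 8 in all and at most 12, crops included, and the job is handed in when it is done.

Besides the shell and the picture viewer there is one more tool, called after "Emit:" as name(argument=value, ...), one argument or row to a line, values as JSON. play_rows: Moves the arm, as the interface text tells. Its arguments: {"type":"object","properties":{"increments":{"type":"array"}},"required":["increments"]}

```bash
mkdir -p pics
cat > h.py <<'E'
import numpy as np, cv2
from plant import manip
from scipy.spatial.transform import Rotation as R
def w(cam,p):
    T=np.array(manip.get_calibration(cam)["T"]); return (T@np.r_[p,1])[:3]
def pix(cam,p):
    c=manip.get_calibration(cam); q=np.linalg.inv(np.array(c["T"]))@np.r_[p,1]
    return c["fx"]*q[0]/q[2]+c["cx"],c["fy"]*q[1]/q[2]+c["cy"]
def find(kind,q,cam,n=3):
    for d in getattr(manip,kind)(q,cam)[:n]: print(cam,kind[:3],q,round(d["p"],2),np.round(w(cam,d["xyz"]),4))
def st():
    s=manip.state(); q=s["tool_rot"]; M=R.from_quat([q[1],q[2],q[3],q[0]]).as_matrix()
    return s,np.array(s["tool_pos"]),M
E
python3 - <<'E'
from h import *
a=manip.grab_frame("top"); b=manip.grab_frame("scene")
cv2.imwrite("pics/top.png",a); cv2.imwrite("pics/scene.png",b)
for c in ("top","scene"):
    for q in ("press","carrier","fin_grip","cap_top","pedal_pad","ram_foot","bottle","driver","barrel","jar","flange"): find("tip_of",q,c)
s,p,M=st(); print(s["time"],p,M.round(3))
E
```

```text
top tip press 0.85 [ 0.5536  0.0535 -0.0016]
top tip carrier 0.72 [ 0.5478 -0.3948  0.0019]
top tip carrier 0.62 [ 0.3592 -0.321   0.0018]
top tip fin_grip 0.88 [ 0.2873 -0.115   0.0429]
top tip fin_grip 0.78 [ 0.3422 -0.3755  0.0461]
top tip fin_grip 0.74 [ 0.5636 -0.4414  0.0436]
top tip cap_top 0.62 [ 0.5461 -0.3962 -0.0023]
top tip cap_top 0.54 [ 0.3848 -0.0713  0.0646]
top tip cap_top 0.53 [ 0.5291 -0.3418  0.0594]
top tip pedal_pad 0.62 [0.563  0.2727 0.0827]
top tip bottle 0.5 [0.7124 0.2158 0.0015]
top tip driver 0.5 [ 0.4097  0.1152 -0.0014]
top tip barrel 0.61 [ 0.7611 -0.1913  0.0021]
top tip jar 0.83 [ 0.7112 -0.3348  0.0031]
top tip flange 0.84 [ 3.572e-01  4.022e-01 -3.000e-04]
scene tip press 0.91 [0.5533 0.0489 0.0023]
scene tip carrier 0.83 [ 0.3294 -0.096   0.0036]
scene tip carrier 0.58 [ 0.5414 -0.3944  0.0027]
scene tip carrier 0.58 [ 0.3541 -0.3252  0.0028]
scene tip fin_grip 0.76 [ 0.3411 -0.3773  0.0401]
scene tip fin_grip 0.73 [ 0.2819 -0.1149  0.0426]
scene tip fin_grip 0.69 [ 0.5584 -0.4407  0.0435]
scene tip cap_top 0.64 [ 0.5244 -0.3401  0.0574]
scene tip cap_top 0.5 [ 0.37   -0.2733  0.0552]
scene tip cap_top 0.42 [ 0.3842 -0.0724  0.0558]
scene tip pedal_pad 0.95 [0.5618 0.2727 0.09  ]
scene tip ram_foot 0.53 [0.5533 0.108  0.08  ]
scene tip bottle 0.69 [0.7074 0.217  0.0043]
scene tip bottle 0.5 [0.5525 0.1089 0.0782]
scene tip driver 0.75 [ 0.4079  0.1144 -0.0007]
scene tip barrel 0.81 [ 0.7534 -0.1967 -0.0014]
scene tip barrel 0.21 [0.5538 0.0521 0.    ]
scene tip jar 0.77 [ 0.7058 -0.337  -0.003 ]
scene tip flange 0.68 [0.3552 0.405  0.0037]
1.2 [0.16113497 0.6038547  0.40469535] [[-0.966  0.258 -0.   ]
 [ 0.258  0.966 -0.   ]
 [ 0.    -0.    -1.   ]]
```

View pics/top.png

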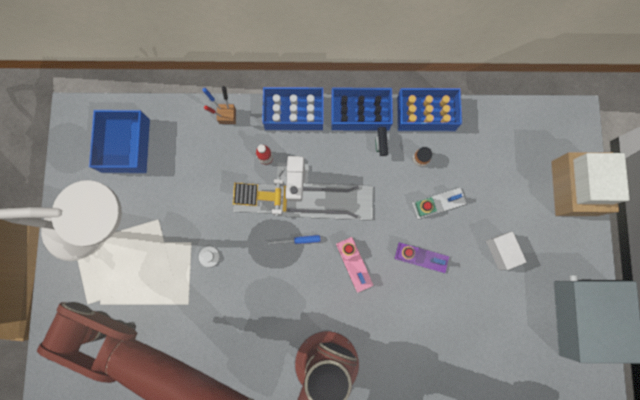

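View pics/scene.png

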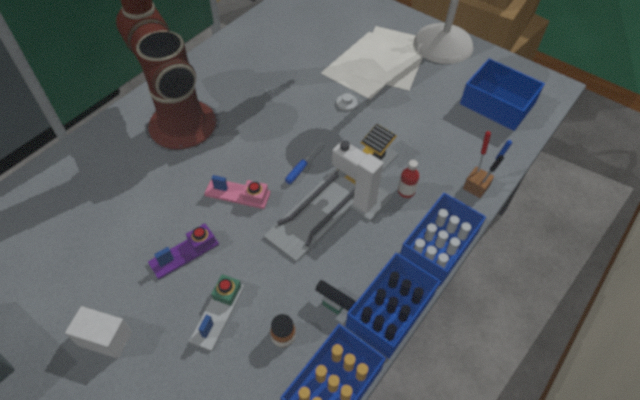

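Green carrier at about (0.544, -0.395) with its fin at (0.561, -0.441), top view px (440,203). The press is at (0.553, 0.051), px (305,200), and is turned only slightly. The pink and purple carriers are decoys. I'll transit over at height.

Emit:
play_rows(
  increments=[
    {"offset": [-30, -26, -20], "twist": 0, "grip": 1},
    {"offset": [-61, -53, -20], "twist": 0, "grip": 1},
    {"offset": [-91, -79, -20], "twist": 0, "grip": 1},
    {"offset": [-122, -106, -20], "twist": 0, "grip": 1},
    {"offset": [-152, -132, -20], "twist": 0, "grip": 1},
  ],
)

```text
time: 1.62
tool_pos: [0.2745, 0.4355, 0.425]
tool_rot: [0.0, 0.13, 0.992, 0.0]
contact_force: [0.7, 0.3, 0.9]
gripper_width: 0.998
```

Emit:
play_rows(
  increments=[
    {"offset": [-30, -26, 0], "twist": 0, "grip": 1},
    {"offset": [-61, -53, 0], "twist": 0, "grip": 1},
    {"offset": [-91, -79, 0], "twist": 0, "grip": 1},
    {"offset": [-122, -106, 0], "twist": 0, "grip": 1},
    {"offset": [-152, -132, 0], "twist": 0, "grip": 1},
  ],
)

```text
time: 2.03
tool_pos: [0.3873, 0.2685, 0.4251]
tool_rot: [0.0, 0.13, 0.992, 0.0]
contact_force: [0.2, 0.5, 0.3]
gripper_width: 0.999
```

Emit:
play_rows(
  increments=[
    {"offset": [-30, -26, 0], "twist": 0, "grip": 1},
    {"offset": [-61, -53, 0], "twist": 0, "grip": 1},
    {"offset": [-91, -79, 0], "twist": 0, "grip": 1},
    {"offset": [-122, -106, 0], "twist": 0, "grip": 1},
    {"offset": [-152, -132, 0], "twist": 0, "grip": 1},
  ],
)

```text
time: 2.45
tool_pos: [0.5003, 0.1016, 0.4251]
tool_rot: [0.0, 0.13, 0.991, 0.0]
contact_force: [0.2, 1.2, 0.4]
gripper_width: 0.998
```

Run:
```python
from h import *
a=manip.grab_frame("wrist"); cv2.imwrite("pics/w1.png",a)
for q in ("press","pedal_pad","ram_foot"): find("tip_of",q,"wrist",2)
print(np.array(manip.get_calibration("wrist")["T"]).round(3))
```

```text
wrist tip press 0.72 [ 0.5533  0.0436 -0.0012]
wrist tip pedal_pad 0.64 [0.5594 0.2726 0.0824]
[[ 0.26   0.922  0.289  0.426]
 [ 0.966 -0.248 -0.078  0.123]
 [-0.     0.299 -0.954  0.394]
 [ 0.     0.     0.     1.   ]]
```

Emit:
play_rows(
  increments=[
    {"offset": [-13, -34, 0], "twist": 0, "grip": 1},
    {"offset": [-26, -68, 0], "twist": 0, "grip": 1},
    {"offset": [-40, -101, 0], "twist": 0, "grip": 1},
    {"offset": [-53, -135, 0], "twist": 0, "grip": 1},
    {"offset": [-66, -169, 0], "twist": 0, "grip": 1},
  ],
)

```text
time: 3.07
tool_pos: [0.5195, -0.0765, 0.425]
tool_rot: [0.0, 0.129, 0.992, 0.0]
contact_force: [0.8, -0.3, 0.2]
gripper_width: 0.997
```

Emit:
play_rows(
  increments=[
    {"offset": [-13, -34, 0], "twist": 0, "grip": 1},
    {"offset": [-26, -68, 0], "twist": 0, "grip": 1},
    {"offset": [-40, -101, 0], "twist": 0, "grip": 1},
    {"offset": [-53, -135, 0], "twist": 0, "grip": 1},
    {"offset": [-66, -169, 0], "twist": 0, "grip": 1},
  ],
)

```text
time: 3.48
tool_pos: [0.5403, -0.2569, 0.4249]
tool_rot: [0.0, 0.129, 0.992, 0.0]
contact_force: [0.6, 0.5, 0.2]
gripper_width: 0.997
```

Emit:
play_rows(
  increments=[
    {"offset": [-13, -28, 0], "twist": 0.12, "grip": 1},
    {"offset": [-26, -56, 0], "twist": 0.24, "grip": 1},
    {"offset": [-40, -84, 10], "twist": 0.36, "grip": 1},
    {"offset": [-53, -112, 20], "twist": 0.48, "grip": 1},
    {"offset": [-66, -140, 25], "twist": 0.6, "grip": 1},
  ],
)

```text
time: 3.9
tool_pos: [0.5685, -0.4087, 0.3985]
tool_rot: [-0.001, 0.419, 0.908, 0.0]
contact_force: [-0.8, 0.5, 0.3]
gripper_width: 1.004
```

Run:
```python
from h import *
a=manip.grab_frame("wrist"); cv2.imwrite("pics/w2.png",a)
for q in ("carrier","fin_grip","cap_top"): find("tip_of",q,"wrist",3)
find("boxes_of","fin_grip","wrist",3)
s,p,M=st(); print(s["time"],p,M.round(3))
x=np.vstack([cv2.imread("pics/w1.png"),a])
cv2.imwrite("pics/w12.png",cv2.resize(x,(480,600)))
```

```text
wrist tip carrier 0.63 [ 5.392e-01 -3.981e-01  5.000e-04]
wrist tip carrier 0.25 [ 0.7527 -0.1981 -0.0039]
wrist tip fin_grip 0.66 [ 0.5611 -0.4411  0.0438]
wrist tip cap_top 0.83 [ 0.5273 -0.3425  0.0613]
wrist box fin_grip 0.72 [ 0.6906 -0.3359  0.0735]
wrist box fin_grip 0.55 [ 0.5393 -0.3842  0.0146]
wrist box fin_grip 0.55 [ 0.3487 -0.3857  0.0135]
4.15 [ 0.56830521 -0.40770975  0.39978663] [[-0.654  0.757 -0.   ]
 [ 0.757  0.654  0.001]
 [ 0.001  0.    -1.   ]]
```

View pics/w12.png

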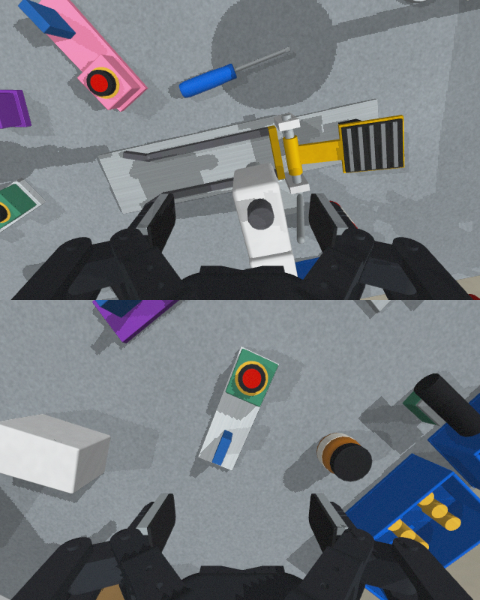

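The top half shows the press, with the bed, stop and pedal all clear. The bottom half shows the green carrier, fin near (220,447) and cap near (252,378). All estimates agree, so I'll align and go down part way.

Emit:
play_rows(
  increments=[
    {"offset": [-7, -9, 20], "twist": 0.12, "grip": 1},
    {"offset": [-14, -18, 45], "twist": 0.24, "grip": 1},
    {"offset": [-20, -27, 75], "twist": 0.36, "grip": 1},
    {"offset": [-20, -27, 100], "twist": 0.384, "grip": 1},
    {"offset": [-20, -27, 100], "twist": 0.384, "grip": 1},
  ],
)

```text
time: 4.57
tool_pos: [0.5591, -0.4391, 0.2933]
tool_rot: [-0.005, 0.582, 0.813, 0.001]
contact_force: [-1.4, 0.8, -1.4]
gripper_width: 1.004
```

Run:
```python
from h import *
a=manip.grab_frame("wrist"); cv2.imwrite("pics/w3.png",a)
for q in ("carrier","fin_grip","cap_top"): find("tip_of",q,"wrist",1)
s,p,M=st(); print(s["time"],p,M.round(3))
for P in ((.561,-.441,.062),(.561,-.441,.012)): 
    u=pix("wrist",P); print(u); cv2.circle(a,(int(u[0]),int(u[1])),3,(0,255,255),-1)
cv2.imwrite("pics/w3.png",a)
```

```text
wrist tip carrier 0.58 [ 0.5411 -0.397   0.0043]
wrist tip fin_grip 0.86 [ 0.5633 -0.4443  0.0532]
wrist tip cap_top 0.87 [ 0.5279 -0.346   0.0672]
4.7667 [ 0.56128347 -0.4413246   0.30300099] [[-0.323  0.947  0.003]
 [ 0.947  0.323 -0.003]
 [-0.004  0.002 -1.   ]]
(np.float64(321.79927728712926), np.float64(214.61838301541266))
(np.float64(321.8229899028746), np.float64(195.17642696362535))
```

View pics/w3.png

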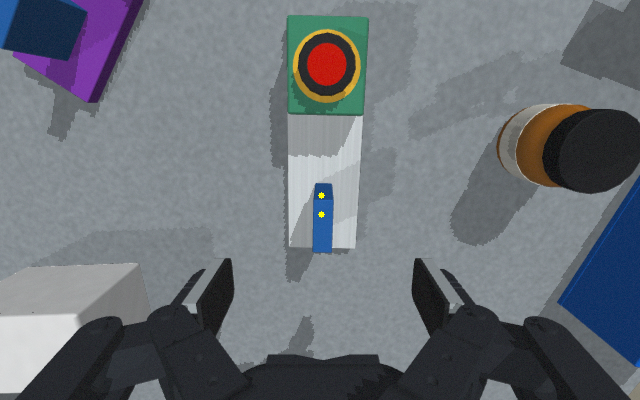

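The fin's top face is centred near (322,225), about 6 mm further back than predicted, and the lateral fit is good. I'll correct, descend and grip.

Emit:
play_rows(
  increments=[
    {"offset": [-6, 1, 30], "twist": 0, "grip": 1},
    {"offset": [-6, 1, 60], "twist": 0, "grip": 1},
    {"offset": [-6, 1, 85], "twist": 0, "grip": 1},
    {"offset": [-6, 1, 100], "twist": 0, "grip": 1},
    {"offset": [-6, 1, 100], "twist": 0, "grip": 1},
  ],
)

```text
time: 5.18
tool_pos: [0.5627, -0.4462, 0.1972]
tool_rot: [-0.002, 0.583, 0.813, 0.0]
contact_force: [-0.4, 0.2, -1.4]
gripper_width: 1.001
```

Emit:
play_rows(
  increments=[
    {"offset": [0, 0, 0], "twist": 0, "grip": 0.5},
    {"offset": [0, 0, 0], "twist": 0, "grip": 0.2},
    {"offset": [0, 0, 0], "twist": 0, "grip": 0},
    {"offset": [0, 0, 0], "twist": 0, "grip": 0},
    {"offset": [0, 0, 0], "twist": 0, "grip": 0},
  ],
)

```text
time: 5.6
tool_pos: [0.5635, -0.4477, 0.2015]
tool_rot: [0.001, 0.583, 0.813, -0.0]
contact_force: [-0.4, -0.3, -0.1]
gripper_width: 0.3
```

Emit:
play_rows(
  increments=[
    {"offset": [0, 0, 0], "twist": 0, "grip": 0},
    {"offset": [0, 0, 0], "twist": 0, "grip": 0},
    {"offset": [0, 0, -10], "twist": 0, "grip": 0},
    {"offset": [0, 0, -30], "twist": 0, "grip": 0},
    {"offset": [0, 0, -50], "twist": 0, "grip": 0},
  ],
)

```text
time: 6.02
tool_pos: [0.5622, -0.4464, 0.2473]
tool_rot: [-0.003, 0.583, 0.812, 0.001]
contact_force: [0.9, -1.3, -3.7]
gripper_width: 0.154
```

Run:
```python
from h import *
a=manip.grab_frame("wrist"); cv2.imwrite("pics/w4.png",a)
for q in ("carrier","fin_grip","cap_top"): find("tip_of",q,"wrist",1)
s,p,M=st(); print(s["time"],p,M.round(3),s["gripper_width"],s["contact_force"])
```

```text
wrist tip carrier 0.72 [ 0.5452 -0.3948  0.0529]
wrist tip fin_grip 0.78 [ 0.5627 -0.4419  0.0946]
6.2167 [ 0.56300787 -0.44718154  0.24931304] [[-0.32   0.947  0.   ]
 [ 0.947  0.32   0.   ]
 [ 0.     0.    -1.   ]] 0.15157272311834089 [-1.43322192  0.19670545 -4.06588266]
```

View pics/w4.png

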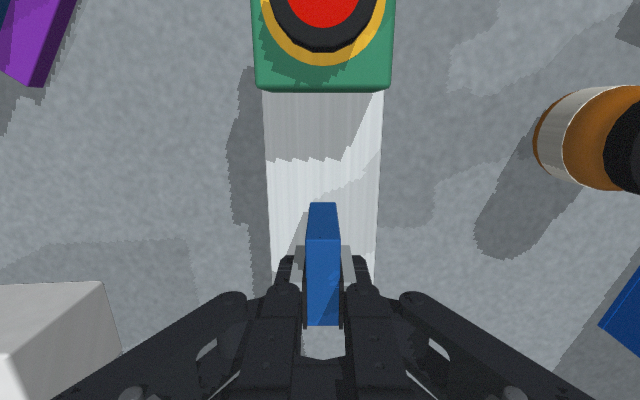

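The carrier is held. Now I'll check the press pose by overlaying the known geometry on the images.

```bash
cat > ov.py <<'E'
from h import *
import sys
X,Y,A=map(float,sys.argv[1:4]); out=sys.argv[4]
Tw=np.array([[.26,.922,.289,.426],[.966,-.248,-.078,.123],[0,.299,-.954,.394],[0,0,0,1]])
def P(p,T,c):
    ca,sa=np.cos(A),np.sin(A)
    q=np.linalg.inv(T)@np.array([X+ca*p[0]-sa*p[1],Y+sa*p[0]+ca*p[1],p[2],1])
    return np.array([c["fx"]*q[0]/q[2]+c["cx"],c["fy"]*q[1]/q[2]+c["cy"]])
L=[((-.033,-.12,.022),(-.033,.09,.022)),((.033,-.12,.022),(.033,.09,.022)),((-.033,.09,.032),(.033,.09,.032)),
((-.025,.03,.183),(-.025,.08,.183)),((-.025,.08,.183),(.11,.08,.183)),((-.025,.03,.183),(.11,.03,.183)),((-.06,-.21,.01),(.06,-.21,.01)),((0,-.21,.01),(0,.0,.01)),
((-.0345,.187,.076),(.0345,.187,.076)),((-.0345,.259,.094),(.0345,.259,.094)),((-.0345,.187,.076),(-.0345,.259,.094)),((.0345,.187,.076),(.0345,.259,.094))]
ims=[]
for f,n,r,k in (("w1","wrist",(100,120,560,370),1.7),("top","top",(220,145,390,235),4.6),("scene","scene",(255,110,435,270),4.4)):
    c=manip.get_calibration(n); T=Tw if n=="wrist" else np.array(c["T"])
    a=cv2.imread(f"pics/{f}.png")[r[1]:r[3],r[0]:r[2]]; a=cv2.resize(a,None,fx=k,fy=k,interpolation=cv2.INTER_CUBIC)
    for u,v in L:
        g=lambda z:tuple(int(t) for t in (P(z,T,c)-r[:2]+.5)*k)
        cv2.line(a,g(u),g(v),(255,0,255),1)
    ims.append(a)
W=800
s=[cv2.resize(i,(W if 0 else 400,int(i.shape[0]*400/i.shape[1]))) for i in ims[1:]]
h=max(i.shape[0] for i in s); s=[cv2.copyMakeBorder(i,0,h-i.shape[0],0,0,0) for i in s]
b=np.hstack(s); t=ims[0]; t=cv2.resize(t,(int(t.shape[1]*(600-h)/t.shape[0]),600-h)); t=cv2.copyMakeBorder(t,0,0,0,max(0,800-t.shape[1]),0)[:,:800]
cv2.imwrite(out,np.vstack([t,b]))
E
python3 ov.py 0.5533 0.0505 -0.035 pics/ov1.png
```

```text
(no output)
```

View pics/ov1.png

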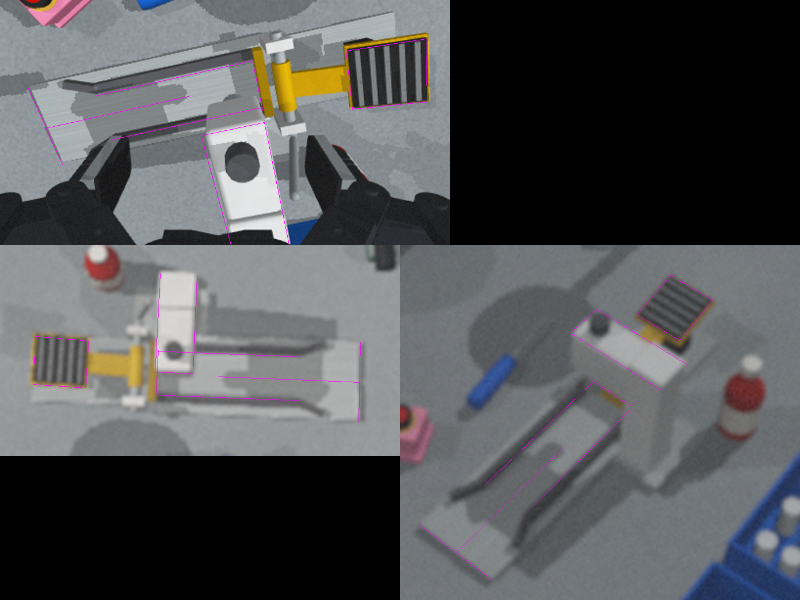

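The overlay fits all three views to a few mm, giving a press pose of about (0.553, 0.0505) with a turn of -0.035 rad. I'll move the carrier in line, in front of the mouth.

Emit:
play_rows(
  increments=[
    {"offset": [37, 8, 0], "twist": 0.07, "grip": 0},
    {"offset": [73, 16, 0], "twist": 0.145, "grip": 0},
    {"offset": [110, 24, 0], "twist": 0.22, "grip": 0},
    {"offset": [146, 32, 0], "twist": 0.29, "grip": 0},
    {"offset": [183, 40, 0], "twist": 0.361, "grip": 0},
  ],
)

```text
time: 6.63
tool_pos: [0.541, -0.2591, 0.2469]
tool_rot: [-0.002, 0.721, 0.693, -0.001]
contact_force: [0.6, 0.2, -3.8]
gripper_width: 0.153
```

Emit:
play_rows(
  increments=[
    {"offset": [0, 0, 5], "twist": 0, "grip": 0},
    {"offset": [0, 0, 15], "twist": 0, "grip": 0},
    {"offset": [0, 0, 25], "twist": 0, "grip": 0},
    {"offset": [0, 0, 30], "twist": 0, "grip": 0},
    {"offset": [0, 0, 30], "twist": 0, "grip": 0},
  ],
)

```text
time: 7.05
tool_pos: [0.5414, -0.2617, 0.2165]
tool_rot: [-0.002, 0.72, 0.694, -0.001]
contact_force: [-1.1, 0.5, -4.7]
gripper_width: 0.155
```

Run:
```python
from h import *
s,p,M=st(); print(s["time"],p,M.round(3),s["gripper_width"],s["contact_force"])
def P(x,y,z,X=.553,Y=.0505,A=-.035): return (X+np.cos(A)*x-np.sin(A)*y,Y+np.sin(A)*x+np.cos(A)*y,z)
out=[]
for n,r,k in (("wrist",(0,0,640,300),1.25),("top",(280,160,460,240),4.4)):
    a=manip.grab_frame(n)
    for q in ("carrier","fin_grip","cap_top","press"): find("tip_of",q,n,1)
    b=cv2.resize(a[r[1]:r[3],r[0]:r[2]],None,fx=k,fy=k,interpolation=cv2.INTER_CUBIC)
    for u,v in (((-.033,-.12,.022),(-.033,0,.022)),((.033,-.12,.022),(.033,0,.022))):
        g=lambda z:tuple(int(t) for t in (np.array(pix(n,P(*z)))-r[:2]+.5)*k)
        cv2.line(b,g(u),g(v),(255,0,255),1)
    out.append(b)
b=cv2.resize(out[1],(500,222)); out[1]=cv2.copyMakeBorder(b,0,0,0,300,0)
cv2.imwrite("pics/w5.png",np.vstack(out))
```

```text
7.05 [ 0.54141521 -0.26171924  0.2165232 ] [[ 0.036  0.999 -0.004]
 [ 0.999 -0.036  0.003]
 [ 0.002 -0.004 -1.   ]] 0.154931741421849 [-1.06562156  0.54147163 -4.66448393]
wrist tip carrier 0.72 [ 0.356  -0.3286  0.0032]
wrist tip fin_grip 0.92 [ 0.5431 -0.2551  0.0641]
top tip carrier 0.92 [ 0.3606 -0.3237  0.0033]
top tip fin_grip 0.85 [ 0.3408 -0.3753  0.0454]
top tip cap_top 0.57 [ 0.3837 -0.0715  0.0598]
top tip press 0.81 [ 0.5565  0.0556 -0.0015]
```

View pics/w5.png

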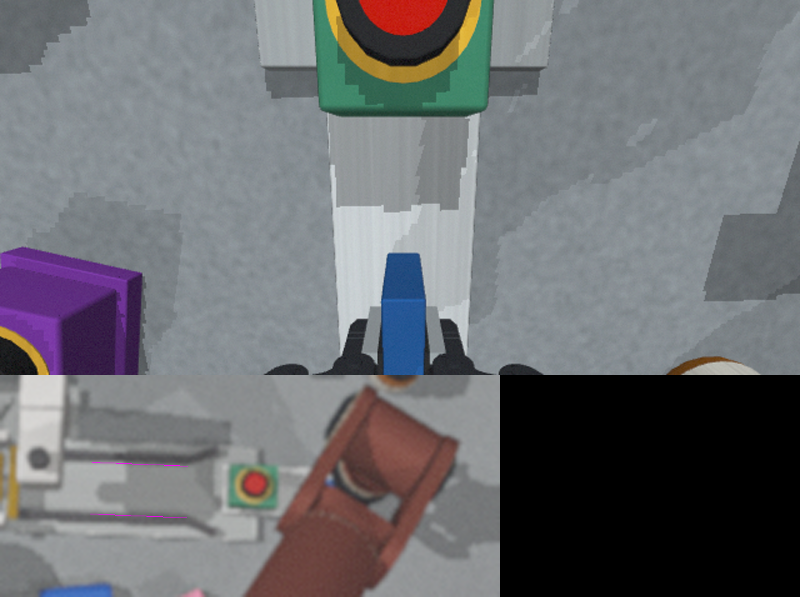

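Run:
```python
from h import *
s,p,M=st()
A=-.035
ey=np.array([-np.sin(A),np.cos(A)]); ex=np.array([np.cos(A),np.sin(A)]); O=np.array([.553,.0505])
def ray(n,u,v,z):
    c=manip.get_calibration(n);T=np.array(c["T"]); d=T[:3,:3]@[(u-c["cx"])/c["fx"],(v-c["cy"])/c["fy"],1]
    return T[:3,3]+d*(z-T[2,3])/d[2]
print("tcp press",(p[:2]-O)@ex,(p[:2]-O)@ey)
zc=p[2]-.1995+.058
for n in ("top","scene"):
    a=manip.grab_frame(n).astype(int); cv2.imwrite(f"pics/{n}2.png",a.astype(np.uint8))
    m=((a[...,2]>120)&(a[...,1]<70)&(a[...,0]<70)).astype(np.uint8)
    k,l,stt,cen=cv2.connectedComponentsWithStats(m)
    for i in range(1,k):
        if stt[i,4]>10:
            w_=ray(n,*cen[i],zc); print(n,stt[i,4],cen[i].round(1),w_.round(4),"press",(w_[:2]-O)@ex,(w_[:2]-O)@ey)
# bed end edge in wrist (crop scale 1.25): rear corners
for u,v in ((265,67),(548,67)):
    w_=ray("wrist",u/1.25,v/1.25,.010); print("bed corner",w_.round(4),"press",(w_[:2]-O)@ex,(w_[:2]-O)@ey)
for u in (327,480):
    w_=ray("wrist",u/1.25,115/1.25,p[2]-.1995+.012); print("base",w_.round(4),(w_[:2]-O)@ex)
# top: dark rails profile across press x at y=-80,-40, mid-height 22
g=cv2.cvtColor(cv2.imread("pics/top.png"),cv2.COLOR_BGR2GRAY)
for y in (-.11,-.09,-.07,-.05,-.03):
    pr=[]
    for x in np.arange(-.05,.0501,.005):
        u,v=pix("top",np.r_[O+ex*x+ey*y,.022]); pr.append(int(cv2.getRectSubPix(g,(1,1),(u,v))[0,0]))
    print(y,pr)
```

```text
tcp press 0.000417140966529191 -0.3119931529483493
top 73 [263.4 154.8] [0.7    0.2173 0.0786] press 0.14106431430308783 0.17186770597568024
top 46 [371.2 198.7] [ 0.5496 -0.1483  0.0786] press 0.0035974460846072303 -0.1987562183520188
top 49 [348.4 248.7] [ 0.3818 -0.0708  0.0786] press -0.16684813692345649 -0.12717605302251417
top 27 [407.9 251.4] [ 0.3732 -0.2678  0.0786] press -0.16859272639679884 -0.32437185147041886
scene 14 [416.3 173.7] [0.7183 0.2324 0.0786] press 0.15878639252774746 0.18752527964357482
scene 48 [198.5 232. ] [ 0.3798 -0.2809  0.0786] press -0.16145612877489052 -0.3372852856942163
scene 49 [281.2 232. ] [ 0.5462 -0.1492  0.0786] press 0.00016069786922623874 -0.1998162179466743
bed corner [ 0.4876 -0.1565  0.01  ] press -0.05812075772572327 -0.2091918461236817
bed corner [ 0.6071 -0.1607  0.01  ] press 0.06150435772932366 -0.2091471943520563
base [ 0.5162 -0.1775  0.0326] -0.028821430107658266
base [ 0.5746 -0.1796  0.0326] 0.02966622883447447
-0.11 [174, 152, 106, 97, 112, 130, 138, 142, 140, 140, 140, 142, 139, 140, 142, 143, 140, 104, 83, 94, 124]
-0.09 [174, 146, 106, 96, 109, 130, 142, 141, 140, 140, 141, 140, 139, 139, 141, 140, 134, 103, 81, 94, 121]
-0.07 [171, 142, 103, 103, 111, 130, 142, 141, 139, 138, 141, 140, 139, 141, 140, 140, 131, 100, 83, 96, 119]
-0.05 [172, 139, 103, 103, 115, 132, 138, 140, 139, 139, 140, 140, 141, 141, 139, 137, 132, 105, 84, 92, 118]
-0.03 [175, 153, 104, 104, 139, 164, 160, 141, 140, 138, 138, 142, 164, 174, 174, 175, 174, 129, 87, 103, 141]
```

All cameras place the carrier within about 1.5 mm of the channel axis, with its nose just before the rails. I'll start sliding in slightly above the bed.

Emit:
play_rows(
  increments=[
    {"offset": [8, 0.5, 3], "twist": 0, "grip": 0},
    {"offset": [20, 1, 3], "twist": 0, "grip": 0},
    {"offset": [32, 1, 3], "twist": 0, "grip": 0},
    {"offset": [44, 1, 3], "twist": 0, "grip": 0},
    {"offset": [56, 1, 3], "twist": 0, "grip": 0},
  ],
)

```text
time: 8.07
tool_pos: [0.5453, -0.2035, 0.2165]
tool_rot: [-0.0, 0.719, 0.695, 0.0]
contact_force: [-0.2, 0.4, -5.1]
gripper_width: 0.157
```

Emit:
play_rows(
  increments=[
    {"offset": [10, 0, 0], "twist": 0, "grip": 0},
    {"offset": [20, 0, 0], "twist": 0, "grip": 0},
    {"offset": [30, 0, 0], "twist": 0, "grip": 0},
    {"offset": [40, 0, 0], "twist": 0, "grip": 0},
    {"offset": [50, 0, 0], "twist": 0, "grip": 0},
  ],
)

```text
time: 8.48
tool_pos: [0.5471, -0.1543, 0.2167]
tool_rot: [0.0, 0.719, 0.695, -0.0]
contact_force: [0.0, 0.3, -4.2]
gripper_width: 0.155
```

Run:
```python
from h import *
s,p,M=st(); O=np.array([.553,.0505]);A=-.035
ex=np.array([np.cos(A),np.sin(A)]);ey=np.array([-ex[1],ex[0]])
print(s["time"],p,M[:,0].round(3),s["contact_force"],s["ft_torque"],(p[:2]-O)@ex,(p[:2]-O)@ey)
a=manip.grab_frame("wrist"); cv2.imwrite("pics/w6.png",a)
find("tip_of","fin_grip","wrist",1)
```

```text
8.4833 [ 0.5470818  -0.15430972  0.21674042] [ 0.035  0.999 -0.   ] [ 2.99409436e-03  2.96866784e-01 -4.23884136e+00] [-0.3240339   0.05722081 -0.01896022] 0.001252296678662411 -0.20489137870417137
wrist tip fin_grip 0.95 [ 0.5481 -0.1429  0.0569]
```

View pics/w6.png

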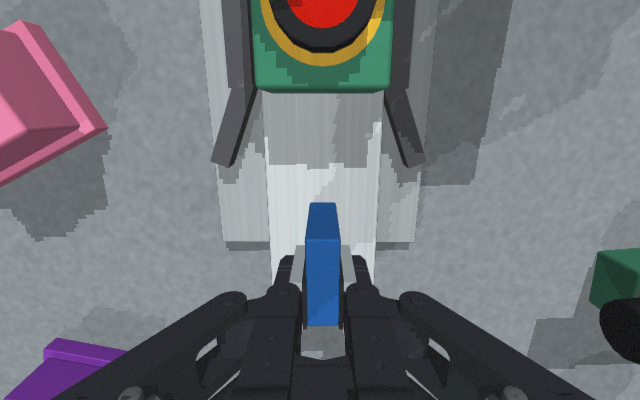

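The nose is between the rails, well centred (rails at columns 248 and 395, housing 252–390). I'll lower the carrier and continue.

Emit:
play_rows(
  increments=[
    {"offset": [4, 0, 2], "twist": 0, "grip": 0},
    {"offset": [14, 0, 4], "twist": 0, "grip": 0},
    {"offset": [24, 0, 6], "twist": 0, "grip": 0},
    {"offset": [34, 0, 6], "twist": 0, "grip": 0},
    {"offset": [44, 0, 6], "twist": 0, "grip": 0},
  ],
)

```text
time: 9.0
tool_pos: [0.5488, -0.1116, 0.2116]
tool_rot: [0.001, 0.72, 0.694, -0.001]
contact_force: [-3.5, -5.0, 0.9]
gripper_width: 0.154
```

Emit:
play_rows(
  increments=[
    {"offset": [8, 0, 0], "twist": 0, "grip": 0},
    {"offset": [18, 0, 0], "twist": 0, "grip": 0},
    {"offset": [28, 0, 0], "twist": 0, "grip": 0},
    {"offset": [38, 0, 0], "twist": 0, "grip": 0},
    {"offset": [46, 0, 0], "twist": 0, "grip": 0},
  ],
)

```text
time: 9.42
tool_pos: [0.5504, -0.0651, 0.2114]
tool_rot: [0.0, 0.72, 0.694, -0.0]
contact_force: [-2.8, -4.5, 0.2]
gripper_width: 0.158
```

```bash
cat > s.py <<'E'
from h import *
s,p,M=st(); O=np.array([.553,.0505]);A=-.035
ex=np.array([np.cos(A),np.sin(A)]);ey=np.array([-ex[1],ex[0]])
print(s["time"],p.round(4),M[:,0].round(3),np.round(s["contact_force"],1),np.round(s["ft_torque"],2),"press",((p[:2]-O)@ex).round(4),((p[:2]-O)@ey).round(4),s["gripper_width"])
E
python3 s.py
```

```text
9.4167 [ 0.5504 -0.0651  0.2114] [ 0.036  0.999 -0.001] [-2.8 -4.5  0.2] [-0.52  0.51 -0.14] press 0.0014 -0.1156 0.15820699424332252
```

Emit:
play_rows(
  increments=[
    {"offset": [8, -0.5, 0], "twist": 0, "grip": 0},
    {"offset": [18, -0.5, 0], "twist": 0, "grip": 0},
    {"offset": [28, -0.5, 0], "twist": 0, "grip": 0},
    {"offset": [38, -0.5, 0], "twist": 0, "grip": 0},
    {"offset": [46, -0.5, 0], "twist": 0, "grip": 0},
  ],
)

```text
time: 9.83
tool_pos: [0.5517, -0.0182, 0.2111]
tool_rot: [0.0, 0.719, 0.695, 0.001]
contact_force: [0.7, -3.5, 0.6]
gripper_width: 0.153
```

Emit:
play_rows(
  increments=[
    {"offset": [1, 0, 0], "twist": 0, "grip": 0},
    {"offset": [2, 0, 0], "twist": 0, "grip": 0},
    {"offset": [3, 0, 0], "twist": 0, "grip": 0},
    {"offset": [4, 0, 0], "twist": 0, "grip": 0},
    {"offset": [5, 0, 0], "twist": 0, "grip": 0},
  ],
)

```text
time: 10.25
tool_pos: [0.5518, -0.0148, 0.2111]
tool_rot: [0.0, 0.72, 0.694, 0.0]
contact_force: [0.0, -3.9, 1.8]
gripper_width: 0.153
```

```bash
python3 s.py
```

```text
10.25 [ 0.5518 -0.0148  0.2111] [ 0.036  0.999 -0.001] [ 0.  -3.9  1.8] [-0.21 -0.04  0.  ] press 0.0011 -0.0653 0.15307116156462117
```

Now at -65 mm, and I expect contact at roughly -57 to -50. I'll creep forward.

Emit:
play_rows(
  increments=[
    {"offset": [1, 0, 0], "twist": 0, "grip": 0},
    {"offset": [2, 0, 0], "twist": 0, "grip": 0},
    {"offset": [3, 0, 0], "twist": 0, "grip": 0},
    {"offset": [4, 0, 0], "twist": 0, "grip": 0},
    {"offset": [5, 0, 0], "twist": 0, "grip": 0},
  ],
)

```text
time: 10.67
tool_pos: [0.5519, -0.0095, 0.211]
tool_rot: [0.0, 0.719, 0.695, 0.0]
contact_force: [-1.0, -5.1, 2.9]
gripper_width: 0.155
```

Emit:
play_rows(
  increments=[
    {"offset": [1, 0, 0], "twist": 0, "grip": 0},
    {"offset": [2, 0, 0], "twist": 0, "grip": 0},
    {"offset": [3, 0, 0], "twist": 0, "grip": 0},
    {"offset": [3, 0, 0], "twist": 0, "grip": 0},
    {"offset": [3, 0, 0], "twist": 0, "grip": 0},
  ],
)

```text
time: 11.08
tool_pos: [0.552, -0.0067, 0.2111]
tool_rot: [0.001, 0.719, 0.695, -0.0]
contact_force: [-0.0, -6.3, 3.3]
gripper_width: 0.155
```

```bash
python3 s.py
```

```text
11.0833 [ 0.552  -0.0067  0.2111] [ 0.035  0.999 -0.001] [-0.  -6.3  3.3] [-0.52  0.01 -0.05] press 0.001 -0.0572 0.1547898321950445
```

Emit:
play_rows(
  increments=[
    {"offset": [1, 0, -0.3], "twist": 0, "grip": 0},
    {"offset": [2, 0, -0.3], "twist": 0, "grip": 0},
    {"offset": [2, 0, -0.3], "twist": 0, "grip": 0},
  ],
)

```text
time: 11.33
tool_pos: [0.5521, -0.0058, 0.2116]
tool_rot: [0.002, 0.719, 0.695, -0.002]
contact_force: [-1.4, -13.0, 5.2]
gripper_width: 0.155
```

Emit:
play_rows(
  increments=[
    {"offset": [1, 0, 0], "twist": 0, "grip": 0},
    {"offset": [2, 0, 0], "twist": 0, "grip": 0},
    {"offset": [2, 0, 0], "twist": 0, "grip": 0},
  ],
)

```text
time: 11.58
tool_pos: [0.5523, -0.005, 0.2121]
tool_rot: [0.003, 0.719, 0.695, -0.003]
contact_force: [-4.3, -20.1, 6.6]
gripper_width: 0.152
```

```bash
python3 s.py
python3 - <<'E'
from h import *
a=manip.grab_frame("wrist"); cv2.imwrite("pics/w7.png",a)
find("tip_of","fin_grip","wrist",1)
b=manip.grab_frame("scene"); find("tip_of","carrier","scene",4); find("tip_of","fin_grip","scene",4)
c=cv2.resize(b[110:270,255:435],(450,400),interpolation=cv2.INTER_CUBIC)
cv2.imwrite("pics/w7.png",np.hstack([cv2.resize(a,(350,400)),c]))
E
```

```text
11.5833 [ 0.5523 -0.005   0.2121] [ 0.034  0.999 -0.009] [ -4.3 -20.1   6.6] [-2.49  0.57 -0.02] press 0.0012 -0.0555 0.152176087396538
wrist tip fin_grip 0.63 [0.5502 0.0023 0.0544]
scene tip carrier 0.87 [0.5515 0.0514 0.0115]
scene tip carrier 0.67 [ 0.3313 -0.0971  0.0009]
scene tip carrier 0.56 [ 3.508e-01 -3.295e-01  2.000e-04]
scene tip carrier 0.48 [0.5511 0.1063 0.0665]
scene tip fin_grip 0.94 [ 0.3419 -0.3805  0.0417]
scene tip fin_grip 0.87 [0.5497 0.004  0.0556]
scene tip fin_grip 0.82 [ 0.2817 -0.1149  0.0443]
scene tip fin_grip 0.28 [0.5532 0.0511 0.0014]
```

View pics/w7.png

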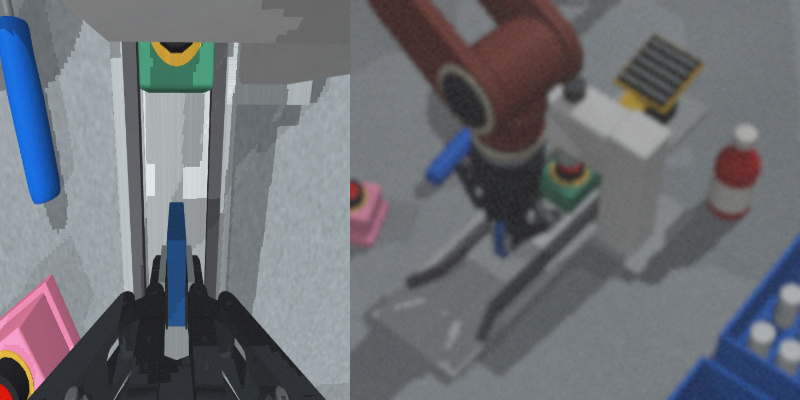

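The push force of 20 N acts at nose height (torque check), and the scene network puts the carrier at (0.5515, 0.0514). So the nose is on the stop. I'll relieve the push and release.

Emit:
play_rows(
  increments=[
    {"offset": [-2, 0, 0], "twist": 0, "grip": 0},
    {"offset": [-2.5, 0, 0], "twist": 0, "grip": 0},
    {"offset": [-2.5, 0, 0], "twist": 0, "grip": 0},
  ],
)

```text
time: 12.08
tool_pos: [0.552, -0.0062, 0.2114]
tool_rot: [0.001, 0.719, 0.695, -0.001]
contact_force: [-2.2, -10.3, 3.4]
gripper_width: 0.149
```

Emit:
play_rows(
  increments=[
    {"offset": [0, 0, 0], "twist": 0, "grip": 0.5},
    {"offset": [0, 0, 0], "twist": 0, "grip": 0.7},
    {"offset": [0, 0, 0], "twist": 0, "grip": 0.7},
    {"offset": [0, 0, 0], "twist": 0, "grip": 0.7},
    {"offset": [0, 0, 0], "twist": 0, "grip": 0.7},
  ],
)

```text
time: 12.5
tool_pos: [0.5517, -0.0044, 0.2107]
tool_rot: [-0.0, 0.719, 0.695, -0.0]
contact_force: [-0.5, 0.1, 0.0]
gripper_width: 0.699
```

```bash
python3 s.py
python3 - <<'E'
from h import *
b=manip.grab_frame("scene"); cv2.imwrite("pics/s8.png",b)
for q in ("carrier","fin_grip","press","ram_foot","pedal_pad"): find("tip_of",q,"scene",2)
a=manip.grab_frame("wrist"); cv2.imwrite("pics/w8.png",a); find("tip_of","fin_grip","wrist",2)
E
```

```text
12.5 [ 0.5517 -0.0044  0.2107] [0.035 0.999 0.001] [-0.5  0.1  0. ] [-0.04  0.07  0.01] press 0.0006 -0.0549 0.6989538436183695
scene tip carrier 0.83 [ 0.3314 -0.0958  0.0012]
scene tip carrier 0.81 [0.5542 0.0519 0.009 ]
scene tip fin_grip 0.97 [ 0.2853 -0.1166  0.0414]
scene tip fin_grip 0.87 [ 0.343  -0.378   0.0382]
scene tip press 0.64 [ 5.521e-01  5.290e-02 -1.000e-04]
scene tip ram_foot 0.48 [0.5505 0.1095 0.0794]
scene tip pedal_pad 0.91 [0.5627 0.2717 0.0878]
wrist tip fin_grip 0.58 [0.554 0.004 0.056]
```

Released; carrier and press agree within about 2 mm and the pedal is still up. I'll retreat up, then go over to the pedal with the gripper shut.

Emit:
play_rows(
  increments=[
    {"offset": [0, 0, -8], "twist": 0, "grip": 0.7},
    {"offset": [0, 0, -20], "twist": 0, "grip": 0.7},
    {"offset": [0, 0, -40], "twist": 0, "grip": 0.7},
    {"offset": [-10, 0, -65], "twist": 0, "grip": 0.7},
    {"offset": [-30, 0, -90], "twist": 0, "grip": 0.7},
  ],
)

```text
time: 13.32
tool_pos: [0.5506, -0.0339, 0.3029]
tool_rot: [-0.0, 0.719, 0.695, 0.0]
contact_force: [1.0, 0.5, -0.4]
gripper_width: 0.697
```

Emit:
play_rows(
  increments=[
    {"offset": [-10, 0, -30], "twist": 0, "grip": 0},
    {"offset": [-10, 0, -60], "twist": 0, "grip": 0},
    {"offset": [-10, 0, -90], "twist": 0, "grip": 0},
    {"offset": [-10, 0, -110], "twist": 0, "grip": 0},
    {"offset": [-10, 0, -110], "twist": 0, "grip": 0},
  ],
)

```text
time: 13.73
tool_pos: [0.5513, -0.0451, 0.4192]
tool_rot: [0.005, 0.719, 0.695, 0.003]
contact_force: [-0.1, -0.2, 1.5]
gripper_width: 0.005
```

Emit:
play_rows(
  increments=[
    {"offset": [32, 0, 0], "twist": 0, "grip": 0},
    {"offset": [64, 0, 0], "twist": 0, "grip": 0},
    {"offset": [96, 0, 0], "twist": 0, "grip": 0},
    {"offset": [128, 0, 0], "twist": 0, "grip": 0},
    {"offset": [160, 0, 0], "twist": 0, "grip": 0},
  ],
)

```text
time: 14.15
tool_pos: [0.5556, 0.1165, 0.4109]
tool_rot: [-0.0, 0.719, 0.695, -0.0]
contact_force: [0.7, -1.1, 0.9]
gripper_width: 0.001
```

Emit:
play_rows(
  increments=[
    {"offset": [32, 0, 0], "twist": 0, "grip": 0},
    {"offset": [64, 0, 0], "twist": 0, "grip": 0},
    {"offset": [96, 0, 0], "twist": 0, "grip": 0},
    {"offset": [128, 0, 0], "twist": 0, "grip": 0},
    {"offset": [158, 0, 0], "twist": 0, "grip": 0},
  ],
)

```text
time: 14.57
tool_pos: [0.5611, 0.2747, 0.4108]
tool_rot: [-0.0, 0.719, 0.695, -0.0]
contact_force: [0.9, -0.7, 1.5]
gripper_width: -0.003
```

```bash
python3 s.py
python3 - <<'E'
from h import *
b=manip.grab_frame("scene")
for q in ("carrier","cap_top","press","pedal_pad"): find("tip_of",q,"scene",2)
a=manip.grab_frame("wrist"); find("tip_of","pedal_pad","wrist",1); find("tip_of","fin_grip","wrist",1)
c=manip.grab_frame("top"); find("tip_of","fin_grip","top",4);find("tip_of","carrier","top",4);find("tip_of","press","top",1)
cv2.imwrite("pics/w9.png",np.hstack([cv2.resize(a,(400,400)),cv2.resize(b[110:270,255:435],(400,400),interpolation=cv2.INTER_CUBIC)]))
E
```

```text
14.5667 [0.5611 0.2747 0.4108] [ 0.035  0.999 -0.   ] [ 0.9 -0.7  1.5] [-0.   -0.04  0.02] press 0.0002 0.2244 -0.003468496613848717
scene tip carrier 0.93 [ 3.327e-01 -9.270e-02 -1.000e-04]
scene tip carrier 0.6 [0.5515 0.0483 0.0113]
scene tip cap_top 0.68 [ 0.3805 -0.0739  0.0543]
scene tip cap_top 0.43 [0.5517 0.1058 0.0679]
scene tip press 0.73 [ 0.554   0.0495 -0.0032]
scene tip press 0.56 [0.55   0.0011 0.0502]
scene tip pedal_pad 0.71 [0.5602 0.2712 0.0874]
wrist tip pedal_pad 0.72 [0.562  0.2728 0.084 ]
top tip fin_grip 0.91 [0.556  0.0038 0.0541]
top tip fin_grip 0.83 [ 0.3428 -0.3771  0.0466]
top tip fin_grip 0.58 [ 0.2872 -0.1113  0.0453]
top tip carrier 0.92 [0.5581 0.0488 0.01  ]
top tip carrier 0.88 [ 3.568e-01 -3.226e-01  2.000e-04]
top tip carrier 0.66 [ 3.323e-01 -9.130e-02 -1.000e-04]
top tip press 0.9 [0.5554 0.0522 0.0037]
```

View pics/w9.png

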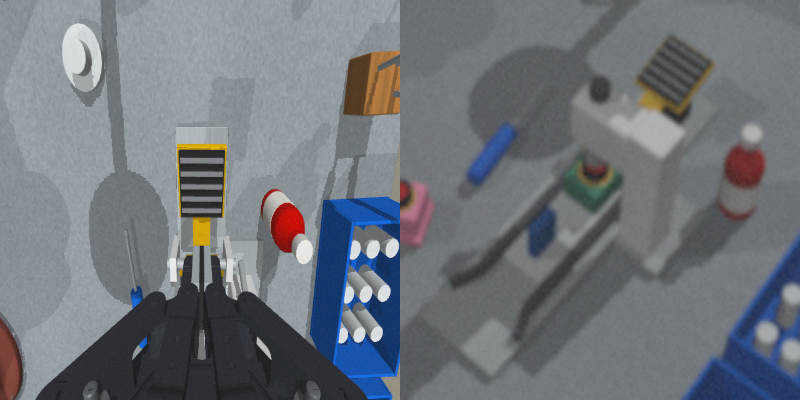

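The carrier sits under the head (cap under the ram), the pedal is up, and the wrist view shows the pad straight below the fingers' line. Now descend to just above the pad.

Emit:
play_rows(
  increments=[
    {"offset": [0, 0, 35], "twist": 0, "grip": 0},
    {"offset": [0, 0, 70], "twist": 0, "grip": 0},
    {"offset": [0, 0, 105], "twist": 0, "grip": 0},
    {"offset": [0, 0, 132], "twist": 0, "grip": 0},
    {"offset": [0, 0, 140], "twist": 0, "grip": 0},
  ],
)

```text
time: 15.58
tool_pos: [0.5597, 0.2719, 0.265]
tool_rot: [-0.002, 0.72, 0.694, -0.004]
contact_force: [-0.6, -0.2, -0.6]
gripper_width: 0.001
```

Emit:
play_rows(
  increments=[
    {"offset": [0, 0, 4], "twist": 0, "grip": 0},
    {"offset": [0, 0, 8], "twist": 0, "grip": 0},
    {"offset": [0, 0, 12], "twist": 0, "grip": 0},
    {"offset": [0, 0, 16], "twist": 0, "grip": 0},
    {"offset": [0, 0, 20], "twist": 0, "grip": 0},
  ],
)

```text
time: 16.0
tool_pos: [0.5627, 0.2737, 0.2539]
tool_rot: [0.001, 0.719, 0.695, 0.003]
contact_force: [-0.3, 2.3, 4.1]
gripper_width: 0.001
```

```bash
python3 s.py
```

```text
16.0 [0.5627 0.2737 0.2539] [0.035 0.999 0.003] [-0.3  2.3  4.1] [0.47 0.04 0.04] press 0.0019 0.2234 0.000996786745160892
```

Emit:
play_rows(
  increments=[
    {"offset": [0, 0, 6], "twist": 0, "grip": 0},
    {"offset": [0, 0, 12], "twist": 0, "grip": 0},
    {"offset": [0, 0, 18], "twist": 0, "grip": 0},
    {"offset": [0, 0, 24], "twist": 0, "grip": 0},
    {"offset": [0, 0, 28], "twist": 0, "grip": 0},
  ],
)

```text
time: 16.42
tool_pos: [0.5629, 0.2747, 0.2265]
tool_rot: [-0.0, 0.719, 0.695, 0.004]
contact_force: [-3.7, 6.1, 12.2]
gripper_width: -0.002
```

Emit:
play_rows(
  increments=[
    {"offset": [0, 0, 3], "twist": 0, "grip": 0},
    {"offset": [0, 0, 6], "twist": 0, "grip": 0},
    {"offset": [0, 0, 8], "twist": 0, "grip": 0},
    {"offset": [0, 0, 9], "twist": 0, "grip": 0},
    {"offset": [0, 0, 9], "twist": 0, "grip": 0},
  ],
)

```text
time: 16.83
tool_pos: [0.5632, 0.2749, 0.2208]
tool_rot: [-0.0, 0.719, 0.695, 0.003]
contact_force: [-9.9, 2.3, 24.6]
gripper_width: 0.0
```

```bash
python3 s.py
python3 - <<'E'
from h import *
b=manip.grab_frame("scene"); find("tip_of","pedal_pad","scene",1); find("boxes_of","pedal_pad","scene",1)
E
```

```text
16.8333 [0.5632 0.2749 0.2208] [0.035 0.999 0.005] [-9.9  2.3 24.6] [ 0.31  1.73 -0.03] press 0.0024 0.2246 0.00042048644170302016
scene tip pedal_pad 0.67 [0.5606 0.2796 0.0481]
scene box pedal_pad 0.8 [0.576  0.2652 0.0494]
```

The pad is at 0.048 m with the force jumping to 25 N, so the pedal is on its stop. I'll press slightly more and hold for about 0.7 s.

Emit:
play_rows(
  increments=[
    {"offset": [0, 0, 1.5], "twist": 0, "grip": 0},
    {"offset": [0, 0, 1.5], "twist": 0, "grip": 0},
    {"offset": [0, 0, 1.5], "twist": 0, "grip": 0},
    {"offset": [0, 0, 1.5], "twist": 0, "grip": 0},
  ],
)

```text
time: 17.32
tool_pos: [0.5633, 0.2749, 0.2206]
tool_rot: [-0.0, 0.719, 0.695, 0.003]
contact_force: [-12.8, 1.5, 30.1]
gripper_width: -0.002
```

Emit:
play_rows(
  increments=[
    {"offset": [0, 0, 0], "twist": 0, "grip": 0},
    {"offset": [0, 0, 0], "twist": 0, "grip": 0},
    {"offset": [0, 0, 0], "twist": 0, "grip": 0},
    {"offset": [0, 0, 0], "twist": 0, "grip": 0},
  ],
)

```text
time: 17.65
tool_pos: [0.5633, 0.275, 0.2206]
tool_rot: [-0.0, 0.719, 0.695, 0.003]
contact_force: [-12.6, 1.2, 30.8]
gripper_width: -0.002
```

```bash
python3 s.py
```

```text
17.65 [0.5633 0.275  0.2206] [0.035 0.999 0.004] [-12.6   1.2  30.8] [ 0.07  2.21 -0.05] press 0.0024 0.2247 -0.0015789743894012206
```

Emit:
play_rows(
  increments=[
    {"offset": [0, 0, -7], "twist": 0, "grip": 0},
    {"offset": [0, 0, -15], "twist": 0, "grip": 0},
    {"offset": [0, 0, -24], "twist": 0, "grip": 0},
    {"offset": [0, 0, -33], "twist": 0, "grip": 0},
    {"offset": [0, 0, -42], "twist": 0, "grip": 0},
  ],
)

```text
time: 18.07
tool_pos: [0.5622, 0.2726, 0.2561]
tool_rot: [0.001, 0.719, 0.695, 0.0]
contact_force: [0.5, -1.5, 2.3]
gripper_width: -0.0
```

Emit:
play_rows(
  increments=[
    {"offset": [0, 0, -20], "twist": 0, "grip": 0},
    {"offset": [0, 0, -50], "twist": 0, "grip": 0},
    {"offset": [0, 0, -80], "twist": 0, "grip": 0},
    {"offset": [0, 0, -110], "twist": 0, "grip": 0},
    {"offset": [0, 0, -110], "twist": 0, "grip": 0},
  ],
)

```text
time: 18.48
tool_pos: [0.5628, 0.2733, 0.372]
tool_rot: [0.002, 0.719, 0.695, 0.005]
contact_force: [1.2, 0.5, 1.8]
gripper_width: 0.001
```

```bash
python3 s.py
python3 - <<'E'
from h import *
b=manip.grab_frame("scene"); 
for q in ("carrier","cap_top","press","pedal_pad","bottle","driver","flange","jar","barrel"): find("tip_of",q,"scene",3)
c=manip.grab_frame("top"); find("tip_of","fin_grip","top",3);find("tip_of","carrier","top",3)
cv2.imwrite("pics/s10.png",cv2.resize(b[110:270,255:435],(675,600),interpolation=cv2.INTER_CUBIC))
E
```

```text
18.4833 [0.5628 0.2733 0.372 ] [0.035 0.999 0.004] [1.2 0.5 1.8] [ 0.03 -0.06  0.03] press 0.002 0.223 0.000994415503020891
scene tip carrier 0.97 [ 0.354  -0.3261  0.001 ]
scene tip carrier 0.85 [ 0.3293 -0.092  -0.0025]
scene tip carrier 0.7 [0.5507 0.0514 0.0095]
scene tip cap_top 0.65 [0.5505 0.1072 0.0616]
scene tip cap_top 0.64 [ 0.3705 -0.2739  0.0576]
scene tip cap_top 0.48 [ 0.7566 -0.1933 -0.0034]
scene tip press 0.57 [0.5549 0.0498 0.0009]
scene tip pedal_pad 0.82 [0.56   0.2744 0.0891]
scene tip bottle 0.98 [0.7077 0.2182 0.0018]
scene tip driver 0.55 [ 0.4071  0.1154 -0.0006]
scene tip flange 0.64 [0.3579 0.4061 0.0021]
scene tip jar 0.98 [ 0.7037 -0.3419 -0.0052]
scene tip jar 0.34 [0.5511 0.0506 0.0085]
scene tip barrel 0.6 [ 7.534e-01 -1.939e-01  1.000e-04]
top tip fin_grip 0.87 [0.5556 0.0036 0.0539]
top tip fin_grip 0.8 [ 0.3417 -0.3761  0.0447]
top tip fin_grip 0.22 [ 0.7583 -0.1922  0.0027]
top tip carrier 0.92 [ 0.3342 -0.0919  0.002 ]
top tip carrier 0.61 [0.5568 0.0479 0.0114]
top tip carrier 0.59 [ 0.3563 -0.3202  0.0006]
```

View pics/s10.png

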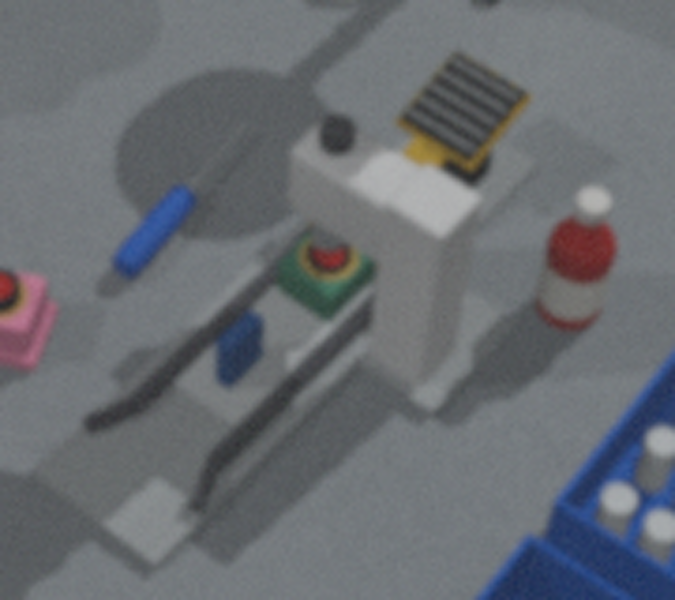

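The cap now sits low in the housing (about 62 mm, was 68), the pedal is up, the carrier hasn't moved and the bystanders are unchanged. Handing in.

```bash
python3 -c "
from plant import manip; print(manip.job_done())"
```

```text
the job is handed in; nothing more can be done
None
```

The job is done and handed in at about 18.5 s of the 53 s. No verdict is reported at hand-in, so whether it passed rests on the checks below.

**What I did:** I gripped the green carrier by its fin, slid it up the channel until its nose met the stop, and let go. The stop contact showed as 20 N at nose height. I then pressed the pedal with the shut fingers and held it there for about 0.8 s. The force rose from 25 to 31 N and the pad sat at about 48 mm, which matches the pedal's stop. Then I lifted clear.

**Last checks:**
- **Cap:** its top dropped from about 68 mm to 62 mm by the scene camera. That is good to about 4 mm, and the press stroke should give about 8 mm, so this reading does not prove the 6.5 mm. The better evidence is that the pedal was on its stop.
- **Pedal:** back up, with the pad at about 89 mm.
- **Carrier:** flat under the head. The scene and top cameras differed by about 6 mm across the channel and 3.5 mm along it. That put the carrier about 2–5 mm from the press origin, within the 7 mm allowed. The stop contact supports it being home.
- **Bystanders:** all within a few mm of where they started.
- **Robot:** clear of everything, with 1–2 N of sensor noise.

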